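Take the wound label roll off the rewinder

TASK

The label rewinder on the shelf unit has finished a roll: turn the round release knob on top of its spindle clockwise until you feel it click into its release notch and the three catches over the roll draw in, then slide the roll straight up off the spindle without wrenching it against the catches. Stand the roll upright on the floor of the white tray, setting it down gently, and leave the finished roll and the other loose things where they are.

Things in the scene. Friction and masses are not known exactly. Their poses are not given: they have to be found in the camera images.
- rewinder: Label rewinder, fixed: a white housing 150 x 130 mm, 43 mm high, with an upright spindle. Origin under the spindle on the shelf top, z up the spindle axis, x towards the back of the housing, which reaches from x = -65 to +85 mm and 65 mm to each side. A guide pin stands on it at x = 70, y = -48 mm, up to 84 mm above the shelf top.
- spindle_foot (a point): Point on the spindle axis at the top of the black flange (diameter 104 mm) on which the roll stands, 48 mm above the shelf top. The spindle is 38 mm in diameter and ends 128 mm above the shelf top.
- catch_level (a point): Point on the spindle axis level with the three steel catches, 8.5 mm wide, that come radially out of the spindle 119.5 to 126.5 mm above the shelf top. Locked, they overhang the roll's upper end by 4.5 mm and hold it down; they are wholly inside the spindle when the knob is in its release notch, and out again more than about 0.3 rad to either side of it.
- knob_grip (a point): Centre of the black round ribbed release knob on top of the spindle, on its axis, 143 mm above the shelf top; this point does not turn with the knob. The knob is 33 mm in diameter, from 129 to 151 mm above the shelf top. It starts 1.05 to 2.9 rad short of its release notch, turning clockwise seen from above; how far cannot be seen, as it is alike all round.
- knob_top (a point): Centre of the knob's top face, 151 mm above the shelf top. The knob turns stiffly (0.1 N m) and stays where it is left. Just before the notch it must be forced over a hump (about 0.4 N m), then drops by itself into the notch with a click. A like hump follows: past that one it has gone too far and must be turned back.
- label_roll: The wound roll of paper labels on the spindle, a ring standing on end: outer diameter 62 mm, bore 41 mm, height 70 mm, 0.15 to 0.31 kg. Origin at the centre of its lower end, z along its axis. It stands on the flange; its top is 118 mm above the shelf top, 33 mm below the knob's top.
- roll_top (a point): Centre of the label roll's upper end, 70 mm above its origin.
- tray: White wooden tray with low sides and a coral floor, fixed, 200 mm along its x and 275 mm along its y. Origin at the centre of its underside. Floor 6 mm above the shelf top, rim 42 mm; inside it measures x = -91 to +91 mm, y = -128 to +128 mm.
- finished_roll: A roll of the same make and size that already stands on end in the tray, loose; origin at the centre of its lower end.
- clip_tin: Small closed green tin lying in the tray, loose, 66 x 91 mm along its x and y, 23 mm high, origin at the centre of its underside.
- glue_stick: Glue stick, loose, standing beside a stapler at the end of the shelf unit away from the desk, diameter 27 mm, 94 mm high.

How it is judged:
On the way:
1. the label roll has been slid up clear of the spindle and its knob (z of label_roll in the frame of rewinder above 0.15 m and horizontal distance between label_roll and knob_grip below 0.03 m), for 0.05 s.
At the end, for the whole second after the job is handed in: The label roll stands upright (within 0.1 rad) and at rest on the tray's floor, clear inside its walls; the finished roll and the tin are within 30 mm of where they stood, the finished roll upright (z of label_roll in the frame of tray between 0.002 and 0.011 m and x of label_roll in the frame of tray between -0.066 and 0.066 m and y of label_roll in the frame of tray between -0.103 and 0.103 m and angle between each of label_roll, finished_roll's own z axis and vertical below 0.1 rad and z of roll_top in the frame of tray above 0.06 m and linear speed of label_roll below 0.02 m/s and distance of each of finished_roll, clip_tin from where it was at the start of the episode below 0.03 m); the robot touches nothing.
It fails at once if the roll, lifted off the flange, is wrenched against the catches with more than 80 N (contact force between label_roll and rewinder above 80 N and z of label_roll in the frame of rewinder above 0.049 m).
It fails at once if the roll is dropped or thrown into the tray (over 0.6 m/s inside it) (linear speed of label_roll above 0.6 m/s and z of label_roll in the frame of tray below 0.06 m and x of label_roll in the frame of tray between -0.1 and 0.1 m and y of label_roll in the frame of tray between -0.14 and 0.14 m).
It fails at once if the finished roll, the tin or the glue stick is shifted by more than 30 mm (distance of any of finished_roll, clip_tin, glue_stick from where it was at the start of the episode above 0.03 m).
It also fails if it takes over 72 s, if anything falls off the work surface, if the arm or the gripper's body presses on something with over 40 N, if the wrist force passes 120 N, or if a joint passes its speed limit or range.

ROBOT

A 6-joint arm with a two-finger parallel gripper is mounted at the origin on a cart in front of the work surface, level with it; the furniture and walls round the work are solid. World frame = base frame: x ahead of the robot, y to its left, z up, the work surface at z = 0. Lengths are in m, angles in rad, forces in N, time in s.
With the tool pointing down it reaches from about 0.375 to 0.975 m from the base axis. Payload 3.8 kg.
Tool frame: the origin (TCP) lies between the finger pads; the fingertips stand 8 mm ahead of it and the grasp point (between the pads) lies 11 mm behind it (tcp_to_tips is the distance from the TCP to the fingertips, in m); z points along the fingers, y is the line along which they close (so a half turn about z gives the same grasp; the last joint's range is limited). The gripper opens to 85 mm and grips with 20 to 120 N. Pads are 22 mm wide; open, the fingers measure 114 mm over their backs; the gripper's body (76 mm by 85 mm) begins 54 mm behind the grasp point. The pads swing forward as they close: fully open they stand 13 mm farther back than shut.
Start: joints at [-1.371, 0.264, 1.604, -0, 1.274, -0.037], TCP at [0.158, -0.656, 0.239] pointing down, gripper open.
Joint ranges: [-2.63, 2.63], [-0.94, 2.18], [0.31, 2.57], [-1.31, 4.45], [0, 2.66], [-2.55, 2.55]. Speed limits (rad/s): [2.57, 2.57, 3.14, 3.14, 3.14, 3.14].

INTERFACE

Orientations are given as a rotation vector (axis times angle).
In Python, from workcell import * gives the robot as it stands.
- The arm moves only by the tool move_arm, never from a script. Its argument "series" is one flat list of numbers, 7 for each row, row after row: the finger opening in cm, from 0 to 8.54, then the shift along the tool's x, y, z in cm, then the turn, a rotation vector about the tool's x, y, z in degrees. A call has 1 to 5 rows; each row shifts and turns the commanded pose from where the row before left it, along the tool's axes as they then stand; what a row does not reach is not made up. A row lasts 1/8 s, in which the tool goes at most 62.5 mm and 10.7 degrees, less where a joint would pass 70% of its speed; a pose out of reach is approached as far as the arm can. A call is refused whole if a number of a shift passes 6.25 or a number of a turn 10.7, either way. A call with a gripper value outside its range is refused whole. The fingers move at their own pace and stop on an object; "grip_force" is the grip in N (left out, the last holds). Time passes only in rows, so rows that do not move let the fingers close. It gives the time, the measured TCP pose, the force, the opening and the grip force at its end, in the units of the state.
- read_state(): the state, without advancing time (a new reading comes with each control period).
- read_camera(name): name is "scene" or "top" or "wrist"; returns the picture (400x640x3 uint8, red, green, blue); there is no depth.
- calibration(name): a dict with "camera_matrix" (3x3 intrinsics, pixels), "rvec" (rotation vector, rad) and "tvec" (3), from world to camera coordinates, as OpenCV has them. Camera axes: x right, y down, z forward; pixel columns grow to the right and rows downward; lengths in m; the calibration is good to about 2 mm. A picture is of the moment at which its call begins: read the wrist's pose just before it. calibration takes no time and is no camera call; for the wrist camera it gives the pose at the moment of the call.
- finish_job(): hands the job in; it is judged then, once.
The state is a dict: "time": time; "q": joint angles; "joint_vel": joint speeds; "joint_torque": joint torques, N m; "tool_pos": TCP position; "tcp_rot": TCP orientation; "wrist_force": force on the tool from outside, world axes, zero at the start; "torque": the same for the moment, N m; "width": opening from 0.0 (shut) to 1.0 (fully open); "grip_force": force on a finger pad.
Only numpy, scipy, OpenCV 4.12 (cv2) and the standard library are available. Lean on these libraries where they do the work, as an engineer would, in place of code of your own. Each camera call takes 0.05 s, during which the arm holds its last target. There are 200 camera calls.

## Working session

There is one attempt and no reset: what is moved stays moved. The work goes in short steps, Python scripts to look and compute and a tool call to move; the robot and the scene stay as the last step left them, time stands still between calls to the robot, and variables do not carry over. Pictures are saved under pics/ and viewed, at most 10 in all, crops included, and the job is handed in when it is done.

Besides the shell and the picture viewer there is one more tool, called as name(argument=value, ...) on one line, values as JSON. move_arm: Moves the arm, as the interface text tells. Its arguments: {"type":"object","properties":{"series":{"type":"array"},"grip_force":{"type":"number"}},"required":["series"]}

```bash
mkdir -p pics; ls
python3 - <<'E'
from workcell import *
import cv2
for n in("scene","top"):
    cv2.imwrite(f"pics/{n}0.png",read_camera(n)[:,:,::-1]); c=calibration(n); print(n,c)
print(read_state())
E
```

```text
pics
scene {'camera_matrix': array([[463.90080553,   0.        , 316.58229207],
       [  0.        , 463.90080553, 199.21222249],
       [  0.        ,   0.        ,   1.        ]]), 'rvec': array([ 1.94078291, -0.86231402,  0.51142211]), 'tvec': array([-0.32511146,  0.28627946,  0.86405502])}
top {'camera_matrix': array([[369.87766803,   0.        , 314.77884247],
       [  0.        , 369.87766803, 195.96543036],
       [  0.        ,   0.        ,   1.        ]]), 'rvec': array([ 2.19663059, -2.15378737,  0.08681436]), 'tvec': array([-0.01404096,  0.48105711,  0.92583012])}
{'time': 0.1, 'q': array([-1.37089802e+00,  2.64695010e-01,  1.60529664e+00,  1.37320401e-05,
        1.27373525e+00, -3.69047125e-02]), 'joint_vel': array([ 1.17147011e-03, -1.48499751e-03, -3.43943698e-03, -1.51720223e-03,
        2.94970988e-04, -2.68993244e-05]), 'joint_torque': array([ 4.40806771e-04, -5.16706610e+01, -3.68590164e+01, -5.36442417e-05,
        6.31798306e-03,  1.31250420e-05]), 'tool_pos': array([ 0.15821573, -0.65549127,  0.23804298]), 'tcp_rot': array([-3.11748491e+00, -3.70843139e-01,  2.52191559e-04]), 'wrist_force': array([-0.72357709,  0.36788892,  0.92686555]), 'torque': array([-0.03112805,  0.0025642 ,  0.08585207]), 'grip_force': 0.0, 'width': 1.0045514260267818}
```

View pics/top0.png

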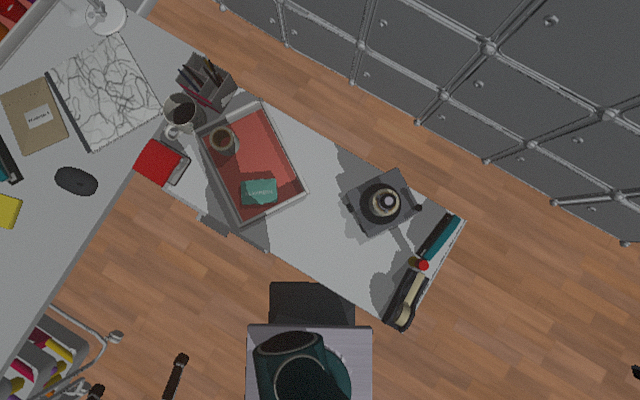

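View pics/scene0.png

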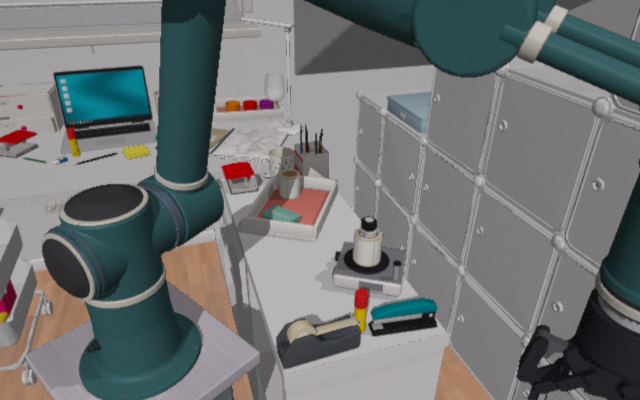

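The top view shows the rewinder knob near (389,201), the tray at (195-310, 98-228) with the finished roll at (222,138) and the tin at (259,192). The scene view shows the knob at (369,222). Next I'll zoom in.

Run:
```python
import cv2,numpy as np
t=cv2.imread("pics/top0.png");s=cv2.imread("pics/scene0.png")
r=lambda i,k:cv2.resize(i,None,fx=k,fy=k,interpolation=cv2.INTER_CUBIC)
a=r(t[90:240,185:335],2.6666);b=r(t[150:250,335:435],4)
c=r(s[170:245,235:345],3.6363);d=r(s[205:305,325:425],2)
o=np.zeros((600,800,3),np.uint8)
o[:400,:400]=a[:400,:400];o[:400,400:]=b
h=min(200,d.shape[0]);o[400:400+h,400:600]=d[:h];c=r(s[170:245,235:345],2.6666);o[400:600,:c.shape[1]]=c[:200]
cv2.imwrite("pics/z.png",o)
```

```text
(no output)
```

View pics/z.png

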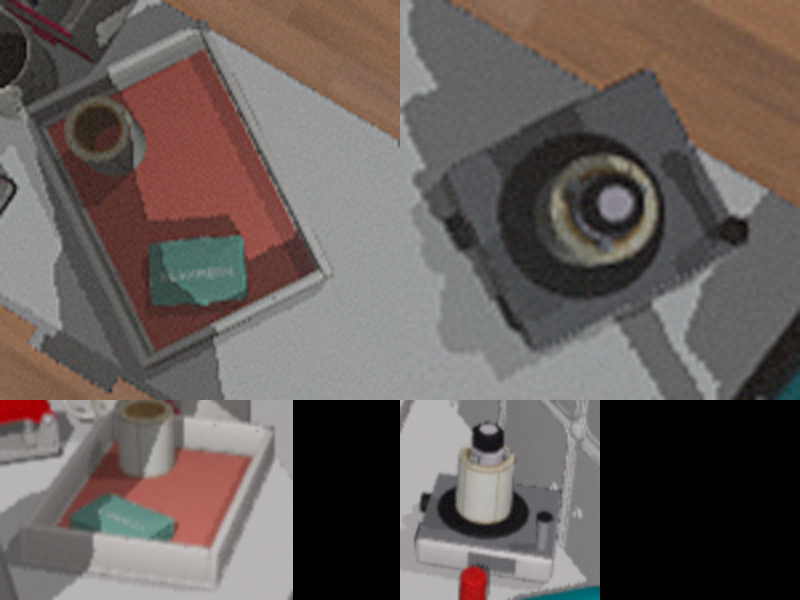

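```bash
cat > h.py <<'E'
import numpy as np,cv2
from workcell import *
def ray(n,p,c=None):
    c=c or calibration(n);R=cv2.Rodrigues(np.array(c["rvec"]))[0]
    o=-R.T@np.array(c["tvec"]);d=R.T@np.linalg.inv(c["camera_matrix"])@np.array([p[0],p[1],1.]);return o,d
def at(n,p,z):
    o,d=ray(n,p);return (o+d*(z-o[2])/d[2])[:2]
E
python3 - <<'E'
from h import *
np.set_printoptions(precision=4,suppress=True)
A=lambda p,z:at("top",(185+p[0]/2.6666,90+p[1]/2.6666),z)
B=lambda p,z:at("top",(335+(p[0]-400)/4,150+p[1]/4),z)
print("knob",B((612,203),.151),at("scene",(369,220),.151)) 
print("flange",B((581,215),.048),"rolltop",B((604,209),.118))
H=[B(p,.043) for p in((652,70),(442,165),(535,348),(748,240))];print("house",H,np.mean(H,0));print("pin",B((735,231),.084))
T=np.array([A(p,.042) for p in((203,30),(30,112),(150,362),(328,272))]);print("tray",T,T.mean(0))
for i in range(4):
    e=T[(i+1)%4]-T[i];print(np.linalg.norm(e),np.degrees(np.arctan2(e[1],e[0])))
print("fin",A((98,128),.076),"tin",A((198,270),.029))
print("glue",at("top",(423,265),.094))
print(cv2.Rodrigues(read_state()["tcp_rot"])[0])
c=calibration("wrist");s=read_state();R=cv2.Rodrigues(c["rvec"])[0];Rt=cv2.Rodrigues(s["tcp_rot"])[0]
print("cam in tool",Rt.T@(-R.T@c["tvec"]-s["tool_pos"]),Rt.T@R.T)
E
```

```text
knob [ 0.4627 -0.1666] [ 0.4619 -0.1716]
flange [ 0.4627 -0.1673] rolltop [ 0.4617 -0.1684]
house [array([ 0.5551, -0.2122]), array([ 0.4926, -0.0812]), array([ 0.3801, -0.1401]), array([ 0.4495, -0.2719])] [ 0.4693 -0.1764]
pin [ 0.4525 -0.2526]
tray [[0.7198 0.1373]
 [0.6366 0.2997]
 [0.4016 0.1765]
 [0.489  0.0125]] [0.5618 0.1565]
0.1824302986579373 117.12269299554407
0.26540122184516957 -152.34522963404154
0.18592527444219056 -61.9370861141855
0.26240600671801945 28.41860091748757
fin [0.6142 0.2252] tin [0.4898 0.1366]
glue [ 0.3192 -0.2591]
[[ 0.9721  0.2346 -0.0004]
 [ 0.2346 -0.9721  0.0021]
 [ 0.0001 -0.0021 -1.    ]]
cam in tool [ 0.0712  0.0009 -0.1341] [[-0.0006 -0.9594 -0.2822]
 [ 1.     -0.0008  0.0003]
 [-0.0005 -0.2822  0.9594]]
```

```bash
cat >> h.py <<'E'
from scipy.spatial.transform import Rotation as Ro
def down(a): return np.array([[np.cos(a),np.sin(a),0],[np.sin(a),-np.cos(a),0],[0,0,-1.]])
def plan(p1,a,n,w,dirn=None):
    """rows from the measured pose to p1, yaw a (rad; turn shortest unless total dirn given, rad about tool z)"""
    s=read_state();p=np.array(s["tool_pos"]);R=cv2.Rodrigues(s["tcp_rot"])[0]
    a0=np.arctan2(R[1,0],R[0,0]);t=((a0-a)+np.pi)%(2*np.pi)-np.pi if dirn is None else dirn
    R0=R;p0=p.copy()
    for i in range(1,n+1):
        q=p0+(np.array(p1)-p0)*i/n;T=down(a0-t*i/n)
        d=np.round(R.T@(q-p)*100,2);r=np.round(np.degrees(Ro.from_matrix(R.T@T).as_rotvec()),1)
        print(",".join(f"{v:g}" for v in [w,*d,*r])+("\n" if i%5==0 else ","))
        p=p+R@d/100;R=R@Ro.from_rotvec(np.radians(r)).as_matrix()
def st():
    s=read_state();R=cv2.Rodrigues(s["tcp_rot"])[0]
    print("t",round(s["time"],2),"p",np.round(s["tool_pos"],4),"a",round(np.arctan2(R[1,0],R[0,0]),3),"tilt",np.round(R[:,2],4),"q",np.round(s["q"],3),"F",np.round(s["wrist_force"],1),"M",np.round(s["torque"],2),"w",round(s["width"],3),"g",round(s["grip_force"],1))
E
python3 -c "
from h import *
plan([.4625,-.168,.25],2.42,13,8.5,-2.183)"
```

```text
8.5,3.16,-3.1,-0.09,-0.1,-0,-9.6,
8.5,3.62,-2.52,-0.09,-0,-0,-9.6,
8.5,4,-1.89,-0.09,-0,-0,-9.7,
8.5,4.26,-1.19,-0.09,-0,-0,-9.6,
8.5,4.39,-0.46,-0.09,-0,-0,-9.6

8.5,4.42,0.29,-0.09,-0,-0,-9.6,
8.5,4.3,1.01,-0.09,0,-0,-9.6,
8.5,4.07,1.71,-0.09,0,-0,-9.7,
8.5,3.73,2.38,-0.09,0,-0,-9.6,
8.5,3.28,2.97,-0.09,0,-0,-9.6

8.5,2.73,3.47,-0.09,0,-0,-9.6,
8.5,2.13,3.88,-0.09,0,-0,-9.7,
8.5,1.43,4.18,-0.09,0,-0,-9.6,
```

move_arm(series=[8.5,3.16,-3.1,-0.09,-0.1,0,-9.6,8.5,3.62,-2.52,-0.09,0,0,-9.6,8.5,4,-1.89,-0.09,0,0,-9.7,8.5,4.26,-1.19,-0.09,0,0,-9.6,8.5,4.39,-0.46,-0.09,0,0,-9.6], grip_force=80)

```text
time: 0.72
tool_pos: [0.2757, -0.4671, 0.2431]
tcp_rot: [2.693, 1.617, -0.0]
wrist_force: [1.0, -0.6, -0.3]
width: 0.996
grip_force: 0.0
```

move_arm(series=[8.5,4.42,0.29,-0.09,0,0,-9.6,8.5,4.3,1.01,-0.09,0,0,-9.6,8.5,4.07,1.71,-0.09,0,0,-9.7,8.5,3.73,2.38,-0.09,0,0,-9.6,8.5,3.28,2.97,-0.09,0,0,-9.6])

```text
time: 1.35
tool_pos: [0.3927, -0.2796, 0.2475]
tcp_rot: [1.8, 2.574, -0.002]
wrist_force: [0.1, -0.3, 0.1]
width: 0.997
grip_force: 0.0
```

move_arm(series=[8.5,2.73,3.47,-0.09,0,0,-9.6,8.5,2.13,3.88,-0.09,0,0,-9.7,8.5,1.43,4.18,-0.09,0,0,-9.6,8.5,0,0,0,0,0,0,8.5,0,0,0,0,0,0])

```text
time: 1.98
tool_pos: [0.4622, -0.1687, 0.25]
tcp_rot: [1.109, 2.939, -0.003]
wrist_force: [-1.2, -0.4, 0.6]
width: 0.997
grip_force: 0.0
```

Run:
```python
from h import *
st();c=calibration("wrist");im=read_camera("wrist");cv2.imwrite("pics/w1.png",im[:,:,::-1]);np.save("w1.npy",c,allow_pickle=True)
R=cv2.Rodrigues(c["rvec"])[0]
for p in[(.4625,-.168,.151),(.4625,-.168,.048)]:
    v=c["camera_matrix"]@(R@np.array(p)+c["tvec"]);print(v[:2]/v[2])
```

```text
t 1.98 p [ 0.4622 -0.1687  0.25  ] a 2.42 tilt [-5.0e-04 -1.8e-03 -1.0e+00] q [-0.399 -0.094  1.971 -0.002  1.265 -1.248] F [-1.2 -0.4  0.6] M [-0.03  0.04  0.04] w 0.997 g 0.0
[327.85222271 202.90172529]
[327.32694474 176.30228063]
```

View pics/w1.png

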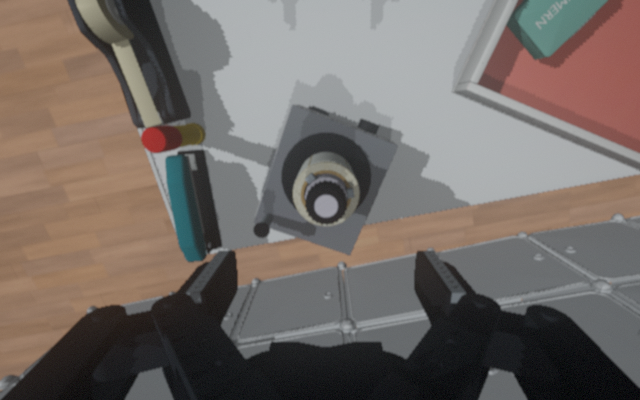

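The wrist view shows the knob's top face at (326,206), a few pixels from the prediction. I'll refine the position from it.

Run:
```python
from h import *
print(at("wrist",(326,206),.151))
im=cv2.imread("pics/w1.png");g=cv2.cvtColor(im,cv2.COLOR_BGR2GRAY)
cr=g[185:228,303:350];m=((cr>110)&(np.hypot(*(np.indices(cr.shape)-np.array([21,23])[:,None,None]))<13)).astype(np.uint8)
n,l,s,c=cv2.connectedComponentsWithStats(m);print(s[1:],c[1:]+[303,185])
```

```text
[ 0.46335856 -0.17130605]
[[ 11  10  24  23 423]] [[325.65248227 205.70921986]]
```

```bash
python3 -c "
from h import *
plan([.463,-.1705,.139],2.42,4,6)"
```

```text
6,-0.04,-0.01,2.78,-0.1,0.1,-0,
6,-0.04,-0.01,2.77,0,-0,-0,
6,-0.04,-0.01,2.78,0,-0,-0,
6,-0.04,-0.01,2.77,0,-0,-0.1,
```

move_arm(series=[6,-0.04,-0.01,2.78,-0.1,0.1,0,6,-0.04,-0.01,2.77,0,0,0,6,-0.04,-0.01,2.78,0,0,0,6,-0.04,-0.01,2.77,0,0,0,6,0,0,0,0,0,0])

```text
time: 2.65
tool_pos: [0.4609, -0.1702, 0.1369]
tcp_rot: [-1.11, -2.933, -0.001]
wrist_force: [-0.3, -0.0, -0.1]
width: 0.703
grip_force: 0.0
```

move_arm(series=[4,0,0,0,0,0,0,2.5,0,0,0,0,0,0,2.5,0,0,0,0,0,0,2.5,0,0,0,0,0,0,2.5,0,0,0,0,0,0], grip_force=60)

```text
time: 3.28
tool_pos: [0.4646, -0.1708, 0.1413]
tcp_rot: [1.107, 2.937, -0.0]
wrist_force: [-2.1, -1.1, 6.4]
width: 0.364
grip_force: 59.9
```

Run:
```python
from h import *
st();im=read_camera("wrist");cv2.imwrite("pics/w2.png",im[:,:,::-1])
```

```text
t 3.27 p [ 0.4646 -0.1708  0.1413] a 2.42 tilt [ 0.0028 -0.0011 -1.    ] q [-0.403  0.006  2.086  0.     1.047 -1.252] F [-2.1 -1.1  6.4] M [-0.17  0.36 -0.05] w 0.364 g 59.9
```

View pics/w2.png

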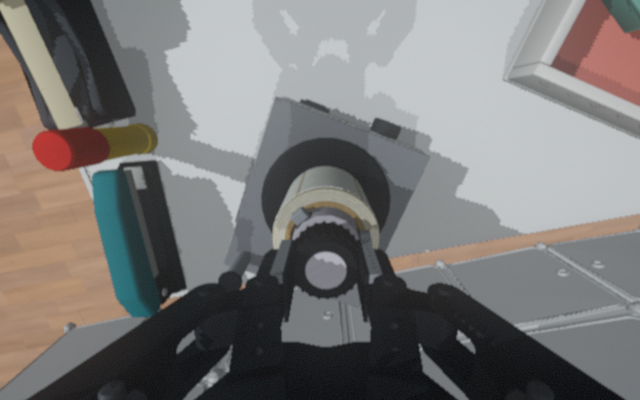

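The knob is gripped centrally (31 mm opening, knob at (326,270)) and the catches are visible out. Now I turn clockwise, which is +z of the tool.

move_arm(series=[2.5,0,0,-0.1,0,0,8,2.5,0,0,0,0,0,10,2.5,0,0,0,0,0,10,2.5,0,0,0,0,0,10,2.5,0,0,0,0,0,10], grip_force=80)

```text
time: 3.95
tool_pos: [0.4636, -0.1712, 0.1414]
tcp_rot: [2.212, 2.229, -0.002]
wrist_force: [-3.5, -3.4, 4.0]
width: 0.351
grip_force: 79.5
```

```bash
python3 -c "
from h import *
st()"
```

```text
t 3.95 p [ 0.4636 -0.1712  0.1414] a 1.578 tilt [ 5.0e-04 -2.1e-03 -1.0e+00] q [-4.030e-01  5.000e-03  2.086e+00 -2.000e-03  1.049e+00 -4.100e-01] F [-3.5 -3.4  4. ] M [-0.58  0.58  0.36] w 0.351 g 79.5
```

move_arm(series=[2.5,0,0,0,0,0,3,2.5,0,0,0,0,0,3,2.5,0,0,0,0,0,2])

```text
time: 4.32
tool_pos: [0.4634, -0.1712, 0.1414]
tcp_rot: [2.358, 2.074, -0.002]
wrist_force: [-3.8, -3.5, 4.2]
width: 0.351
grip_force: 79.5
```

```bash
python3 -c "
from h import *
st()"
```

```text
t 4.33 p [ 0.4634 -0.1712  0.1414] a 1.443 tilt [ 0.    -0.002 -1.   ] q [-4.030e-01  5.000e-03  2.086e+00 -2.000e-03  1.050e+00 -2.740e-01] F [-3.8 -3.5  4.2] M [-0.56  0.78  0.24] w 0.351 g 79.5
```

move_arm(series=[2.5,0,0,0,0,0,3,2.5,0,0,0,0,0,3,2.5,0,0,0,0,0,2])

```text
time: 4.7
tool_pos: [0.4633, -0.1712, 0.1414]
tcp_rot: [2.498, 1.904, -0.002]
wrist_force: [-3.3, -3.8, 4.7]
width: 0.357
grip_force: 79.6
```

```bash
python3 -c "
from h import *
st()"
```

```text
t 4.7 p [ 0.4633 -0.1712  0.1414] a 1.302 tilt [-3.0e-04 -1.7e-03 -1.0e+00] q [-4.030e-01  5.000e-03  2.086e+00 -2.000e-03  1.050e+00 -1.340e-01] F [-3.3 -3.8  4.7] M [-0.58  0.92 -0.18] w 0.357 g 79.6
```

move_arm(series=[2.5,0,0,0,0,0,2,2.5,0,0,0,0,0,1,2.5,0,0,0,0,0,0])

```text
time: 5.08
tool_pos: [0.4632, -0.1711, 0.1414]
tcp_rot: [2.545, 1.839, -0.002]
wrist_force: [-4.4, -3.5, 4.2]
width: 0.355
grip_force: 79.6
```

```bash
python3 -c "
from h import *
st();im=read_camera('wrist');cv2.imwrite('pics/w3.png',cv2.resize(im[180:330,230:430,::-1],None,fx=4,fy=4))"
```

```text
t 5.08 p [ 0.4632 -0.1711  0.1414] a 1.251 tilt [-3.0e-04 -1.7e-03 -1.0e+00] q [-4.030e-01  5.000e-03  2.086e+00 -2.000e-03  1.050e+00 -8.300e-02] F [-4.4 -3.5  4.2] M [-0.64  0.66 -0.05] w 0.355 g 79.6
```

View pics/w3.png

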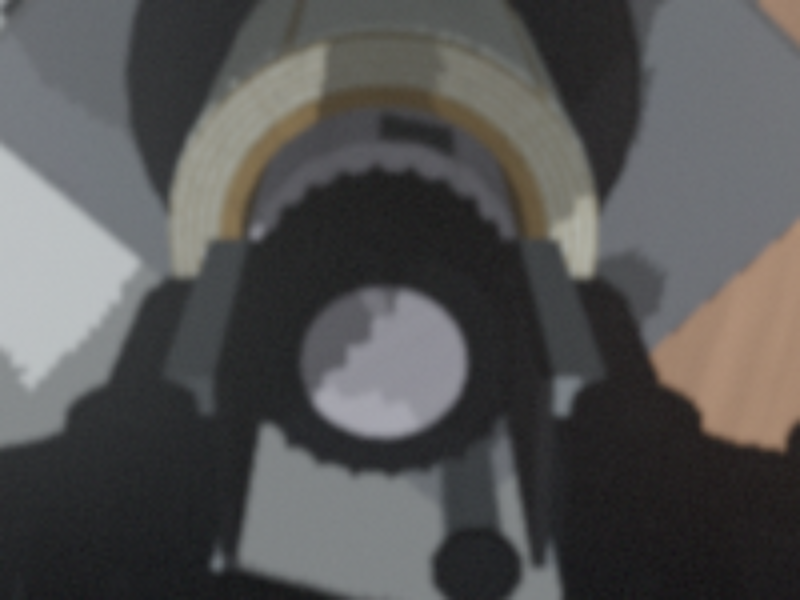

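The catch slot at (415,130) is dark and empty, so the catches are in. The torque went from +0.24 through −0.18 to about 0, so the knob is in the notch. I'll release it and go down to the roll.

move_arm(series=[8.5,0,0,0,0,0,0,8.5,0,0,0,0,0,0,8.5,0,0,0,0,0,0,8.5,0,0,0,0,0,0,8.5,0,0,0,0,0,0])

```text
time: 5.75
tool_pos: [0.4637, -0.1699, 0.1404]
tcp_rot: [-2.546, -1.839, -0.001]
wrist_force: [0.0, -0.5, 0.3]
width: 1.0
grip_force: 0.0
```

```bash
python3 -c "
from h import *
st();plan([.4632,-.1711,.095],1.251,4,8.5)"
```

```text
t 5.75 p [ 0.4637 -0.1699  0.1404] a 1.251 tilt [ 4.e-04  8.e-04 -1.e+00] q [-4.020e-01  6.000e-03  2.087e+00  1.000e-03  1.048e+00 -8.300e-02] F [ 0.  -0.5  0.3] M [-0.02 -0.01  0.01] w 1.0 g 0.0
8.5,-0.03,-0,1.13,0,-0.1,-0,
8.5,-0.03,-0.01,1.14,0,0,-0,
8.5,-0.04,0,1.13,0,0,-0,
8.5,-0.03,-0,1.14,0,0,-0,
```

move_arm(series=[8.5,-0.03,0,1.13,0,0,0,8.5,-0.03,0,1.14,0,0,0,8.5,-0.03,0,1.13,0,0,0,8.5,-0.03,0,1.14,0,0,0,8.5,0,0,0,0,0,0])

```text
time: 6.38
tool_pos: [0.4621, -0.1706, 0.0934]
tcp_rot: [-2.545, -1.837, 0.001]
wrist_force: [-0.7, -0.2, 0.5]
width: 0.994
grip_force: 0.0
```

move_arm(series=[7,0,0,0,0,0,0,5.5,0,0,0,0,0,0,5.5,0,0,0,0,0,0,5.5,0,0,0,0,0,0,5.5,0,0,0,0,0,0], grip_force=40)

```text
time: 7.0
tool_pos: [0.464, -0.1714, 0.0958]
tcp_rot: [2.546, 1.839, 0.003]
wrist_force: [-0.4, 0.7, 4.6]
width: 0.71
grip_force: 44.5
```

```bash
python3 -c "
from h import *
st()"
```

```text
t 7.0 p [ 0.464  -0.1714  0.0958] a 1.251 tilt [ 1.8e-03  3.0e-04 -1.0e+00] q [-4.050e-01  6.100e-02  2.123e+00  1.000e-03  9.550e-01 -8.500e-02] F [-0.4  0.7  4.6] M [0.1  0.15 0.04] w 0.71 g 44.5
```

move_arm(series=[5.5,0,0,-0.2,0,0,0,5.5,0,0,-0.3,0,0,0,5.5,0,0,-0.3,0,0,0,5.5,0,0,-0.3,0,0,0])

```text
time: 7.5
tool_pos: [0.463, -0.171, 0.1059]
tcp_rot: [-2.546, -1.839, -0.001]
wrist_force: [-0.1, 1.0, -3.4]
width: 0.71
grip_force: 43.9
```

```bash
python3 -c "
from h import *
st()"
```

```text
t 7.5 p [ 0.463  -0.171   0.1059] a 1.251 tilt [-1.e-04  1.e-03 -1.e+00] q [-4.050e-01  4.800e-02  2.116e+00  1.000e-03  9.780e-01 -8.500e-02] F [-0.1  1.  -3.4] M [ 0.07 -0.05  0.02] w 0.71 g 43.9
```

move_arm(series=[5.5,0,0,-1.5,0,0,0,5.5,0,0,-2.5,0,0,0,5.5,0,0,-2.5,0,0,0,5.5,0,0,-2.5,0,0,0,5.5,0,0,-2,0,0,0])

```text
time: 8.12
tool_pos: [0.4637, -0.1714, 0.2184]
tcp_rot: [2.546, 1.838, 0.003]
wrist_force: [0.1, -0.6, -3.4]
width: 0.712
grip_force: 44.2
```

Run:
```python
from h import *
st()
c=np.array([.5618,.1565]);u=np.array([.88,.474]);u/=np.linalg.norm(u);v=np.array([-u[1],u[0]])
t=c+.03*u-.038*v
A=lambda p,z:at("top",(185+p[0]/2.6666,90+p[1]/2.6666),z)
print(t,np.linalg.norm(t-[.6142,.2252]),[np.linalg.norm(A(p,.029)-t) for p in((150,240),(243,236),(245,297),(152,306))])
plan([*t,.225],2.07,10,5.5)
```

```text
t 8.12 p [ 0.4637 -0.1714  0.2184] a 1.251 tilt [ 2.5e-03 -1.0e-04 -1.0e+00] q [-4.050e-01 -6.800e-02  2.006e+00  1.000e-03  1.201e+00 -8.500e-02] F [ 0.1 -0.6 -3.4] M [-0.05  0.   -0.01] w 0.712 g 44.2
[0.60623253 0.13727111] 0.08828912444303592 [np.float64(0.0998811281673586), np.float64(0.09329558203754724), np.float64(0.14869741749950172), np.float64(0.15733558966593808)]
5.5,3.38,0.38,-0.06,0.1,-0,-4.7,
5.5,3.33,0.66,-0.07,0,-0,-4.7,
5.5,3.27,0.93,-0.06,0,-0,-4.7,
5.5,3.19,1.19,-0.06,0,-0,-4.7,
5.5,3.07,1.45,-0.07,0,-0,-4.7

5.5,2.95,1.7,-0.06,0,-0,-4.7,
5.5,2.79,1.93,-0.07,0,-0,-4.7,
5.5,2.63,2.16,-0.06,0,-0,-4.6,
5.5,2.45,2.36,-0.06,0,-0,-4.7,
5.5,2.25,2.55,-0.07,0.1,-0,-4.7
```

move_arm(series=[5.5,3.38,0.38,-0.16,0.1,0,-4.7,5.5,3.33,0.66,-0.07,0,0,-4.7,5.5,3.27,0.93,-0.06,0,0,-4.7,5.5,3.19,1.19,-0.06,0,0,-4.7,5.5,3.07,1.45,-0.07,0,0,-4.7])

```text
time: 8.75
tool_pos: [0.535, -0.0159, 0.2215]
tcp_rot: [-2.115, -2.322, -0.001]
wrist_force: [-0.3, 0.5, -2.6]
width: 0.714
grip_force: 44.2
```

move_arm(series=[5.5,2.95,1.7,-0.06,0,0,-4.7,5.5,2.79,1.93,-0.07,0,0,-4.7,5.5,2.63,2.16,-0.06,0,0,-4.6,5.5,2.45,2.36,-0.06,0,0,-4.7,5.5,2.25,2.55,-0.07,0,0,-4.7])

```text
time: 9.38
tool_pos: [0.6063, 0.1386, 0.2248]
tcp_rot: [-1.6, -2.702, -0.002]
wrist_force: [0.2, -0.2, -2.4]
width: 0.71
grip_force: 44.2
```

Run:
```python
from h import *
st();a=read_camera("top")[80:240,170:330,::-1];st();w=read_camera("wrist")[:,:,::-1]
o=np.zeros((400,800,3),np.uint8);o[:,:400]=cv2.resize(a,(400,400));o[:250,400:]=cv2.resize(w,(400,250));cv2.imwrite("pics/p.png",o)
```

```text
t 9.38 p [0.6063 0.1386 0.2248] a 2.072 tilt [-3.0e-04  1.4e-03 -1.0e+00] q [ 1.840e-01  1.740e-01  1.740e+00  1.000e-03  1.228e+00 -3.180e-01] F [ 0.2 -0.2 -2.4] M [ 0.02 -0.01  0.03] w 0.71 g 44.2
t 9.43 p [0.608  0.1426 0.225 ] a 2.076 tilt [ 0.0021  0.0054 -1.    ] q [ 0.188  0.177  1.736  0.005  1.226 -0.319] F [ 2.6  2.8 -2. ] M [ 0.21 -0.19 -0.04] w 0.711 g 44.4
```

View pics/p.png

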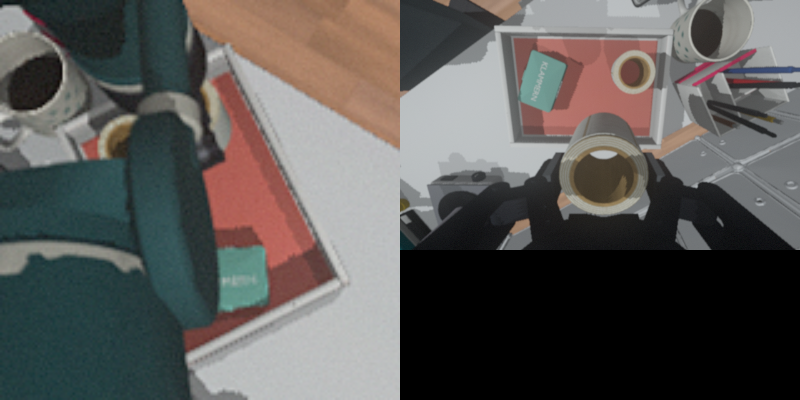

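The roll hangs upright between the fingers. The tray corners in the wrist view are near (497,28), (672,30), (513,142) and (666,150), with the tin and finished roll unmoved. I'll check the target against these corners.

Run:
```python
from h import *
f=lambda p,z:at("wrist",((p[0]-400)*1.6,p[1]*1.6),z)
C=np.array([f(p,.042) for p in((497,28),(672,30),(666,150),(513,142))]);print(C,C.mean(0))
print([np.linalg.norm(C[i]-C[(i+1)%4]) for i in range(4)])
F=np.array([f(p,.006) for p in((513,38),(661,37),(656,138),(520,136))]);print("floor",F,F.mean(0),[np.linalg.norm(F[i]-F[(i+1)%4]) for i in range(4)])
print("fin",f((634,72),.076))
st()
```

```text
[[0.40132322 0.1782346 ]
 [0.63638546 0.30413673]
 [0.74018342 0.13433735]
 [0.48994712 0.01523347]] [0.56695981 0.15798554]
[np.float64(0.26665633985122505), np.float64(0.19901217144054137), np.float64(0.2771352454167167), np.float64(0.1855358855830247)]
floor [[0.41131785 0.17390308]
 [0.633355   0.29757772]
 [0.72720384 0.13863165]
 [0.48817917 0.01264443]] [0.56501397 0.15568922] [np.float64(0.2541572582197624), np.float64(0.18458455610904217), np.float64(0.2701954303829471), np.float64(0.178639339691277)]
fin [0.61272638 0.22110521]
t 9.47 p [0.6071 0.1406 0.2248] a 2.073 tilt [ 7.0e-04  3.1e-03 -1.0e+00] q [ 0.186  0.175  1.738  0.003  1.227 -0.317] F [-0.5  0.1 -2.5] M [-0.06 -0.05  0.01] w 0.711 g 44.4
```

```bash
python3 -c "
from h import *
plan([.606,.1375,.064],2.07,6,5.5)"
```

```text
5.5,-0.04,-0.05,2.68,0.1,-0.1,0,
5.5,-0.04,-0.04,2.68,0,-0,0.1,
5.5,-0.04,-0.04,2.68,0,-0,-0,
5.5,-0.04,-0.04,2.68,0,-0,0,
5.5,-0.03,-0.04,2.68,0,-0,0

5.5,-0.04,-0.04,2.68,0,-0,0.1,
```

move_arm(series=[5.5,0,0,2,0,0,0,5.5,0,0,3,0,0,0,5.5,0,0,3,0,0,0,5.5,0,0,3,0,0,0,5.5,0,0,2,0,0,0])

```text
time: 10.1
tool_pos: [0.6035, 0.1362, 0.0907]
tcp_rot: [-1.604, -2.696, 0.004]
wrist_force: [-0.5, -0.1, -2.2]
width: 0.711
grip_force: 44.4
```

move_arm(series=[5.5,0,0,1.2,0,0,0,5.5,0,0,0.8,0,0,0,5.5,0,0,0.5,0,0,0,5.5,0,0,0.3,0,0,0,5.5,0,0,0,0,0,0])

```text
time: 10.72
tool_pos: [0.6058, 0.1378, 0.066]
tcp_rot: [-1.604, -2.7, -0.001]
wrist_force: [1.0, -0.6, -2.3]
width: 0.716
grip_force: 44.4
```

```bash
python3 -c "
from h import *
st()"
```

```text
t 10.72 p [0.6058 0.1378 0.066 ] a 2.07 tilt [-7.0e-04  1.4e-03 -1.0e+00] q [ 0.183  0.322  1.872  0.002  0.948 -0.317] F [ 1.  -0.6 -2.3] M [-0.03 -0.05  0.02] w 0.716 g 44.4
```

move_arm(series=[5.5,0,0,0.3,0,0,0,5.5,0,0,0.2,0,0,0,5.5,0,0,0.2,0,0,0,5.5,0,0,0.2,0,0,0,5.5,0,0,0.1,0,0,0])

```text
time: 11.35
tool_pos: [0.6054, 0.1377, 0.0554]
tcp_rot: [-1.604, -2.699, -0.0]
wrist_force: [-0.2, -0.4, -3.0]
width: 0.713
grip_force: 44.4
```

move_arm(series=[5.5,0,0,0.1,0,0,0,5.5,0,0,0.1,0,0,0,5.5,0,0,0,0,0,0])

```text
time: 11.72
tool_pos: [0.6056, 0.1377, 0.0539]
tcp_rot: [-1.604, -2.699, -0.001]
wrist_force: [-2.0, -0.1, -0.8]
width: 0.711
grip_force: 44.6
```

move_arm(series=[5.5,0,0,0.1,0,0,0,5.5,0,0,0,0,0,0,5.5,0,0,0,0,0,0])

```text
time: 12.1
tool_pos: [0.6056, 0.1378, 0.0539]
tcp_rot: [-1.604, -2.699, -0.001]
wrist_force: [-5.6, -1.0, 6.7]
width: 0.71
grip_force: 45.1
```

move_arm(series=[6.4,0,0,0,0,0,0,7,0,0,0,0,0,0,7.8,0,0,0,0,0,0,8.5,0,0,0,0,0,0,8.5,0,0,0,0,0,0])

```text
time: 12.72
tool_pos: [0.6055, 0.1377, 0.0525]
tcp_rot: [-1.604, -2.699, -0.001]
wrist_force: [0.5, 0.4, -0.9]
width: 0.992
grip_force: 0.0
```

move_arm(series=[8.5,0,0,-1,0,0,0,8.5,0,0,-3,0,0,0,8.5,0,0,-4,0,0,0,8.5,0,0,-4,0,0,0,8.5,0,0,-3,0,0,0])

```text
time: 13.35
tool_pos: [0.6065, 0.1377, 0.2058]
tcp_rot: [1.604, 2.7, 0.004]
wrist_force: [0.2, -0.6, 0.5]
width: 0.999
grip_force: 0.0
```

move_arm(series=[8.5,3,0,0,0,0,0,8.5,3,0,0,0,0,0,8.5,-3,0,0,0,0,0,8.5,-3,0,0,0,0,0,8.5,0,0,0,0,0,0])

```text
time: 13.98
tool_pos: [0.6066, 0.1362, 0.2035]
tcp_rot: [-1.607, -2.699, -0.002]
wrist_force: [0.6, 0.3, -0.4]
width: 0.994
grip_force: 0.0
```

```bash
python3 -c "
from h import *
st();cv2.imwrite('pics/e.png',read_camera('wrist')[:,:,::-1])"
```

```text
t 13.97 p [0.6066 0.1362 0.2035] a 2.067 tilt [ 0.      0.0011 -1.    ] q [ 1.800e-01  1.880e-01  1.763e+00  1.000e-03  1.190e+00 -3.170e-01] F [ 0.6  0.3 -0.4] M [0.04 0.   0.06] w 0.994 g 0.0
```

View pics/e.png

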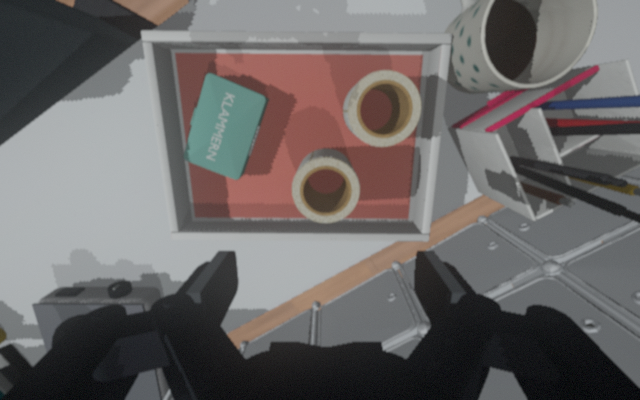

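The roll stands upright in the tray, with its top at (326,188). The tin and the finished roll haven't moved.

```bash
python3 -c "
from h import *
print(at('wrist',(326,188),.076),at('wrist',(300,237),.042),at('wrist',(300,35),.042));print(finish_job())"
```

```text
[0.60307628 0.14171049] [0.60845632 0.07417298] [0.52100855 0.24524305]
the job is handed in; nothing more can be done
None
```

I turned the knob into its release notch, slid the roll straight up off the spindle, and stood it upright on the tray floor without visibly shifting the tin or the finished roll; the job is handed in, but no verdict came back.

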